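Radio check on the blue channel

TASK

Make a radio check at the base station: gently press the blue channel key down with the fingertips and let it come up again, then press the white talk bar down, keep it down for two seconds, let it come up, and withdraw. Do not touch the other coloured keys, and do not disturb the handheld radio, the mug or the mouse.

Things in the scene. Friction and masses are not known exactly. Their poses are not given: they have to be found in the camera images.
- station: the radio base station: a flat black desk console, 220 mm deep (its x) by 330 mm wide (its y) by 45 mm high, fixed to the desk. Origin at the centre of its underside; at yaw 0 its x points away from the robot, its y to the robot's left. It carries a row of four square coloured channel keys (66 mm apart along its y, 50 mm beyond its centre) and, nearer the robot, the white talk bar
- key_blue_top (a point): centre of the top face of the BLUE channel key (square cap, 34 x 34 mm) while it is up; moves with the cap. Up, it is 65 mm above the desk, 12 mm above its black housing. Which of the four places in the row holds blue varies
- key_blue (a joint): how far the blue key is pressed straight down: 0 up, 0.008 m fully down. Spring return: about 1.5 N starts it, 5 N takes it fully down, and it rises by itself
- pod_blue: the blue key with its black square housing (50 x 50 x 8 mm) on top of the station; origin at the centre of the housing's underside, 45 mm above the desk
- talk_top (a point): centre of the top face of the white talk bar (40 mm along the station's x by 110 mm along its y), which lies 55 mm nearer the robot than the station's centre. Up, it is 65 mm above the desk, 14 mm above its surround; moves with the bar
- talk (a joint): how far the talk bar is pressed straight down: 0 up, 0.008 m fully down. It stays level wherever it is pressed. Spring return: about 1.8 N starts it, 6 N takes it fully down
- radio: loose black handheld two-way radio standing upright, 36 x 58 mm and 115 mm high, with a stub antenna up to 168 mm; origin at the centre of its underside. Stands beside the station; leave it alone
- mug: loose white mug, 80 mm across, 92 mm high, handle at its +y (about 30 mm more); origin at the centre of its underside. Stands at the other side of the station; leave it alone
- mouse: loose black computer mouse, 105 (x) x 60 x 34 mm; origin at the centre of its underside. Lies at the right-hand side of the station (its -y), nearer the robot than what stands there; leave it alone
- pod_green: the green key with its housing, same size as the blue one (top of the green cap is 20 mm above this origin, the centre of the housing's underside); leave it alone
- key_green (a joint): how far the green key is pressed: 0 up, 0.008 m fully down
- pod_yellow: the yellow key with its housing, same size as the blue one (top of the yellow cap is 20 mm above this origin, the centre of the housing's underside); leave it alone
- key_yellow (a joint): how far the yellow key is pressed: 0 up, 0.008 m fully down
- pod_red: the red key with its housing, same size as the blue one (top of the red cap is 20 mm above this origin, the centre of the housing's underside); leave it alone
- key_red (a joint): how far the red key is pressed: 0 up, 0.008 m fully down

How it is judged:
By the outcome, as a careful person would: the job done as asked, in the order asked, and still so for the second after the job is handed in, with the robot touching nothing.
It also fails if it takes over 48 s, if anything falls off the work surface, if the arm or the gripper's body presses on something with over 40 N, if the wrist force passes 120 N, or if a joint passes its speed limit or range.

ROBOT

A 6-joint arm with a two-finger parallel gripper is mounted at the origin on the work surface. World frame = base frame: x ahead of the robot, y to its left, z up, the work surface at z = 0. Lengths are in m, angles in rad, forces in N, time in s.
With the tool pointing down it reaches from about 0.25 to 0.775 m from the base axis. Payload 8.9 kg.
Tool frame: the origin (TCP) lies midway between the tips of the shut fingers; the grasp point (between the pads) lies 19 mm behind it; z points along the fingers, y is the direction in which the jaws open and shut (so a half turn about z gives the same grasp; the last joint's range is limited). The gripper opens to 85 mm and grips with 20 to 120 N. Pads are 22 mm wide; open, the fingers measure 114 mm over their backs; the gripper's body (76 mm by 85 mm) begins 54 mm behind the grasp point. The pads swing forward as they close: fully open they stand 13 mm farther back than shut.
Start: joints at [1.11, 0.291, -0.153, 1.127, 0, 1.431], TCP at [0.166, 0.498, 0.231] pointing down, gripper open.
Joint ranges: [-2.52, 2.52], [-0.91, 1.74], [-1.3, 1.37], [-1.96, 2.02], [-1.52, 1.47], [-3.14, 3.14]. Speed limits (rad/s): [2.22, 2.22, 2.79, 3.14, 3.14, 3.14].

INTERFACE

Orientations are given as a rotation vector (axis times angle).
In Python, from station import r gives the robot as it stands.
- The arm moves only by the tool carry_out, never from a script. Its argument "targets" is a list that holds one entry, the list of rows, each a list of 7 numbers: the shift along the tool's x, y, z in mm, then the turn, a rotation vector about the tool's x, y, z in rad, then the closure in counts, from 0 (fully open) to 255 (shut). A call has 1 to 20 rows; each row is the pose to reach, as a shift and turn from the pose commanded when the call began, along the tool's axes at that moment; what a row does not reach only later rows make up. A row lasts 1/12 s, in which the tool goes at most 41.7 mm and 7.16 degrees, less where a joint would pass 70% of its speed; a pose out of reach is approached as far as the arm can. A call with a gripper value outside its range is refused whole. The fingers move at their own pace and stop on an object; "grip_force" is the grip in N (left out, the last holds). Time passes only in rows, so rows that repeat a pose let the fingers close. It gives the time, the measured TCP pose, the force and the opening at its end, in the units of the state.
- r.state(): the state, without advancing time (a new reading comes with each control period).
- r.get_image(name): name is "scene" or "top"; returns (picture, depth): 400x640x3 uint8, red, green, blue; 400x640 float32, m along the optical axis (not along the pixel's ray), 0 where there is no reading.
- r.camera_model(name): a dict with "K" (3x3 intrinsics, pixels), "eye" and "attitude" of the camera in the world. Camera axes: x right, y down, z forward; pixel columns grow to the right and rows downward; lengths in m; the calibration is good to about 2 mm. A picture is of the moment at which its call begins. camera_model takes no time and is no camera call.
- r.sign_off(): hands the job in, once; it reports no verdict.
The state is a dict: "clock": time; "joint_positions": joint angles; "joint_velocities": joint speeds; "tau": joint torques, N m; "position": TCP position; "orientation": TCP orientation; "contact_force": force on the tool from outside, world axes, zero at the start; "ft_torque": the same for the moment, N m; "grip_width": finger opening in m.
Only numpy, scipy, OpenCV 4.12 (cv2) and the standard library are available. Lean on these libraries where they do the work, as an engineer would, in place of code of your own. Each camera call takes 0.05 s, during which the arm holds its last target.

## Working session

There is one attempt and no reset: what is moved stays moved. The work goes in short steps, Python scripts to look and compute and a tool call to move; the robot and the scene stay as the last step left them, time stands still between calls to the robot, and variables do not carry over. Pictures are saved under pics/ and viewed, and the job is handed in when it is done.

Besides the shell and the picture viewer there is one more tool, called after ">>>" by a JSON object that holds its "op" and its "data", one argument or row to a line. carry_out: Moves the arm, as the interface text tells. Its arguments: {"type":"object","properties":{"targets":{"type":"array"},"grip_force":{"type":"number"}},"required":["targets"]}

```bash
mkdir -p pics; ls; python3 - <<'E'
from station import r
import cv2,numpy as np
print(r.state())
for n in("scene","top"):
    p,d=r.get_image(n); np.savez(f"pics/{n}0.npz",p=p,d=d); cv2.imwrite(f"pics/{n}0.png",p[:,:,::-1]); print(r.camera_model(n))
E
```

```text
pics
{'clock': 0.0, 'joint_positions': array([ 1.10971630e+00,  2.91278875e-01, -1.54094925e-01,  1.12669071e+00,
       -1.21887685e-05,  1.43148760e+00]), 'joint_velocities': array([ 0.00161165,  0.00043914, -0.00114054,  0.00060799,  0.00028487,
        0.0010863 ]), 'tau': array([-2.41134891e-03, -5.37149227e+01,  3.31363285e+01,  1.59263914e-02,
       -1.61256180e-04, -2.93322444e-05]), 'position': array([0.16584655, 0.49767564, 0.23074475]), 'orientation': array([-5.03201208e-01, -3.10066224e+00,  1.90841793e-03]), 'contact_force': array([-0.28193525,  0.39373431, -0.27789254]), 'ft_torque': array([0.0094121 , 0.03548665, 0.06049636]), 'grip_width': 0.08519911687995989}
{'K': array([[371.72312959,   0.        , 319.23414937],
       [  0.        , 371.72312959, 209.96476059],
       [  0.        ,   0.        ,   1.        ]]), 'eye': array([0.92872648, 0.57923302, 0.55085115]), 'attitude': array([-0.74474265, -2.45746297,  1.26051609])}
{'K': array([[455.11905579,   0.        , 320.03310079],
       [  0.        , 455.11905579, 201.02330143],
       [  0.        ,   0.        ,   1.        ]]), 'eye': array([0.31664932, 0.04042657, 1.15919819]), 'attitude': array([-2.01309793,  2.2149053 , -0.22660511])}
```

View pics/top0.png

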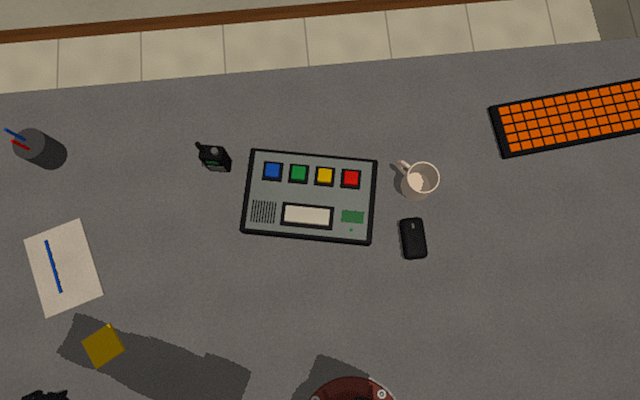

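View pics/scene0.png

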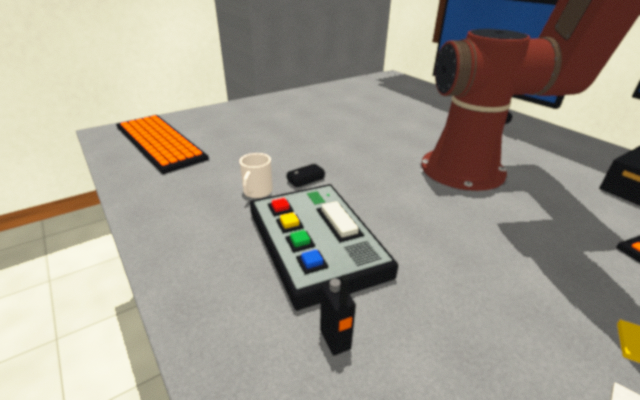

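The top picture shows the blue key at about (272,171), with green (298,173), yellow (325,176) and red (351,178) in the same row. The talk bar is at (307,215), the radio at (214,157), the mug at (420,180) and the mouse at (413,238). Next I measure them.

```bash
cat > h.py <<'E'
import numpy as np,cv2
from scipy.spatial.transform import Rotation as R
from station import r
def world(n,d):
    m=r.camera_model(n);K=m["K"];v,u=np.mgrid[:400,:640]
    c=np.stack([(u-K[0,2])/K[0,0]*d,(v-K[1,2])/K[1,1]*d,d],-1)
    return c@R.from_rotvec(m["attitude"]).as_matrix().T+m["eye"]
def masks(p):
    h=cv2.cvtColor(p,cv2.COLOR_RGB2HSV).astype(int);H,S,V=h[...,0],h[...,1],h[...,2]
    return dict(blue=(abs(H-110)<12)&(S>140)&(V>60),green=(abs(H-65)<18)&(S>110)&(V>50),yellow=(abs(H-25)<7)&(S>140)&(V>110),red=((H<6)|(H>174))&(S>150)&(V>80),white=(S<50)&(V>165))
E
python3 - <<'E'
from h import *
for n in("scene","top"):
    z=np.load(f"pics/{n}0.npz");p,d=z["p"],z["d"];W=world(n,d)
    for k,m in masks(p).items():
        q=m&(d>0)&(W[...,2]>.057)&(W[...,2]<.072)&(W[...,0]>.3)&(W[...,0]<.75)&(abs(W[...,1])<.3)
        nn,l,st,ce=cv2.connectedComponentsWithStats(q.astype(np.uint8))
        for i in range(1,nn):
            if st[i,4]<40: continue
            P=W[l==i]; (c,s,a)=cv2.minAreaRect((P[:,:2]*1000).astype(np.float32)); print(n,k,st[i,4],ce[i].round(),P.mean(0).round(4),np.round(c,1),np.round(s,1),round(a,1))
    if n=="top":
        for nm,(u0,v0,u1,v1) in dict(radio=(190,138,236,175),mug=(385,155,445,205),mouse=(395,212,432,262),stn=(236,145,380,247)).items():
            P=W[v0:v1,u0:u1].reshape(-1,3);P=P[(P[:,2]>(.02 if nm!="stn" else .04))]
            print(nm,P.min(0).round(3),P.max(0).round(3),np.median(P,0).round(3))
            if nm=="stn": print(cv2.minAreaRect((P[:,:2]*1000).astype(np.float32)))
T=r.state();print(R.from_rotvec(T["orientation"]).as_matrix().round(3))
E
```

```text
scene blue 251 [312. 258.] [0.6404 0.1403 0.0648] [638.8 137.4] [31.4 34.1] 77.8
scene green 223 [300. 237.] [0.6273 0.075  0.0647] [625.7  71.1] [34.9 33.5] 81.4
scene yellow 186 [289. 219.] [0.6144 0.0106 0.0647] [612.6   7.5] [34.7 33.3] 79.4
scene red 153 [280. 204.] [ 0.6018 -0.0528  0.0644] [600.  -55.8] [31.8 34.7] 82.7
scene white 623 [340. 218.] [0.5194 0.0657 0.0654] [515.8  59.4] [111.7  41.2] 77.9
top blue 176 [272. 170.] [0.6344 0.1322 0.0635] [635.1 132.6] [33.4 33.7] 77.6
top green 175 [298. 173.] [0.6218 0.0679 0.0634] [622.5  67.7] [32.7 34.3] 84.1
top yellow 169 [325. 175.] [0.6092 0.0036 0.0635] [609.2   3.7] [32.6 33.6] 82.1
top red 177 [351. 178.] [ 0.5961 -0.0609  0.0636] [597.  -61.3] [33.  34.7] 77.9
top white 610 [307. 215.] [0.5139 0.0569 0.0639] [514.3  57.1] [105.6  36.3] 78.4
radio [0.317 0.04  0.021] [0.7   0.303 1.159] [0.669 0.268 0.11 ]
mug [ 0.317 -0.272  0.02 ] [0.632 0.04  1.159] [ 0.582 -0.226  0.068]
mouse [ 0.317 -0.234  0.02 ] [0.488 0.04  1.159] [ 0.434 -0.202  0.032]
stn [ 0.317 -0.133  0.04 ] [0.704 0.225 1.159] [0.562 0.044 0.045]
((500.52301025390625, 58.276123046875), (328.7421569824219, 353.58489990234375), 78.67947387695312)
[[-0.949  0.316 -0.   ]
 [ 0.316  0.949 -0.001]
 [ 0.    -0.001 -1.   ]]
```

>>> {"op": "carry_out", "data": {
  "targets": [
    [[-6,-2,0,0,0,0,255],[-22,-8,0,0,0,-0.005,255],[-50,-18,0,0,0,-0.01,255],[-84,-30,0,0,0,-0.02,255],[-118,-41,0,0,0,-0.03,255],[-152,-53,0,0,0,-0.035,255],[-186,-65,0,0,0,-0.04,255],[-220,-77,0,0,0,-0.05,255],[-253,-88,0,0,0,-0.06,255],[-287,-100,0,0,0,-0.065,255],[-320,-112,0,0,0,-0.07,255],[-354,-123,0,0,0,-0.08,255],[-388,-135,0,0,0,-0.09,255],[-421,-147,0,0,0,-0.095,255],[-455,-159,0,0,0,-0.1,255],[-489,-170,0,0,0,-0.11,255],[-517,-180,0,0,0,-0.117,255],[-540,-188,0,0,0,-0.122,255],[-556,-194,0,0,0,-0.125,255],[-562,-196,0,0,0,-0.127,255]]
  ],
  "grip_force": 20
}}

```text
clock: 1.77
position: [0.6387, 0.1318, 0.2304]
orientation: [-0.309, -3.126, 0.001]
contact_force: [0.7, -0.1, -0.3]
grip_width: 0.0002
```

>>> {"op": "carry_out", "data": {
  "targets": [
    [[1,1,5,0,0,0,255],[2,2,18,0,0,0,255],[2,3,36,0,0,0,255],[2,3,54,0,0,0,255],[2,3,72,0,0,0,255],[2,3,90,0,0,0,255],[2,3,108,0,0,0,255],[2,3,124,0,0,0,255],[2,3,136,0,0,0,255],[2,3,143,0,0,0,255],[2,3,145,0,0,0,255],[2,3,145,0,0,0,255],[2,3,145,0,0,0,255]]
  ]
}}

```text
clock: 2.85
position: [0.6359, 0.1381, 0.0871]
orientation: [0.305, 3.126, 0.0]
contact_force: [1.5, 0.4, -0.1]
grip_width: 0.0001
```

```bash
python3 - <<'E'
from h import *
p,d=r.get_image("scene");cv2.imwrite("pics/s1.png",cv2.resize(p[160:320,220:420,::-1],(800,640))[:600])
s=r.state();print(s["clock"],s["position"],s["contact_force"],s["grip_width"],s["orientation"])
E
```

```text
2.9 [0.63621949 0.13802654 0.08727491] [-0.4380627   1.15973246  1.22894959] 7.264541545898761e-05 [3.04920367e-01 3.12538471e+00 5.06486357e-04]
```

View pics/s1.png

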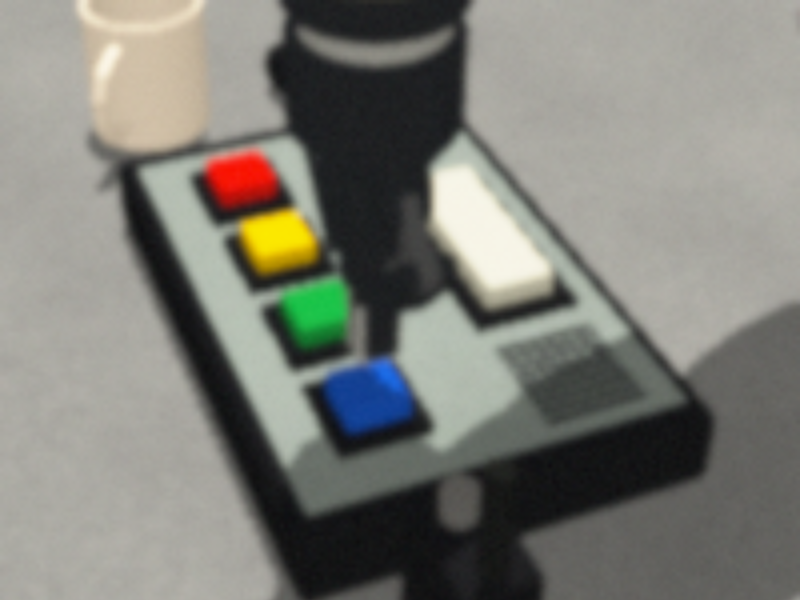

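The closed fingertips end near crop (378,355), which is full-frame (315,249). That's just above the blue cap at (312,258). I'll check this by projecting the TCP into the image.

```bash
python3 - <<'E'
from h import *
m=r.camera_model("scene");Rm=R.from_rotvec(m["attitude"]).as_matrix()
for P in([.6362,.138,.0873],[.6362,.138,.065],[.637,.135,.065],[.6388,.1374,.065],[.635,.1325,.065]):
    c=Rm.T@(np.array(P)-m["eye"]);q=m["K"]@c/c[2];print(P,q[:2].round(1))
E
```

```text
[0.6362, 0.138, 0.0873] [313.2 247.4]
[0.6362, 0.138, 0.065] [313.1 256.2]
[0.637, 0.135, 0.065] [311.9 255.4]
[0.6388, 0.1374, 0.065] [311.8 256.5]
[0.635, 0.1325, 0.065] [312.1 254.3]
```

>>> {"op": "carry_out", "data": {
  "targets": [
    [[0,-1,4,0,0,0,255],[0,-2,9,0,0,0,255],[0,-2,13,0,0,0,255],[0,-2,16,0,0,0,255],[0,-2,18,0,0,0,255],[0,-2,20,0,0,0,255],[0,-2,21,0,0,0,255],[0,-2,22,0,0,0,255],[0,-2,23,0,0,0,255],[0,-2,24,0,0,0,255],[0,-2,24,0,0,0,255],[0,-2,24,0,0,0,255]]
  ]
}}

```text
clock: 3.9
position: [0.6353, 0.1357, 0.0624]
orientation: [-0.306, -3.127, 0.0]
contact_force: [-1.8, 0.1, 2.5]
grip_width: 0.0001
```

>>> {"op": "carry_out", "data": {
  "targets": [
    [[0,0,1,0,0,0,255],[0,0,2,0,0,0,255],[0,0,3,0,0,0,255],[0,0,4,0,0,0,255],[0,0,4,0,0,0,255],[0,0,4,0,0,0,255]]
  ]
}}

```text
clock: 4.4
position: [0.6355, 0.1358, 0.0583]
orientation: [0.306, 3.127, 0.0]
contact_force: [-2.1, 0.0, 4.3]
grip_width: 0.0001
```

```bash
python3 - <<'E'
from h import *
p,d=r.get_image("scene");cv2.imwrite("pics/s2.png",cv2.resize(p[160:310,220:420,::-1],(800,600)))
s=r.state();print(s["clock"],s["position"],s["contact_force"])
W=world("scene",d);m=masks(p)["blue"]&(d>0)&(W[...,2]>.04)&(W[...,2]<.08);print(np.percentile(W[m][:,2],[50,70,90]), W[m].mean(0))
E
```

```text
4.45 [0.63547586 0.13575698 0.05837111] [-2.16261414 -0.52656259  4.51103752]
[0.05814211 0.05911071 0.0601167 ] [0.64399466 0.14330511 0.05744193]
```

View pics/s2.png

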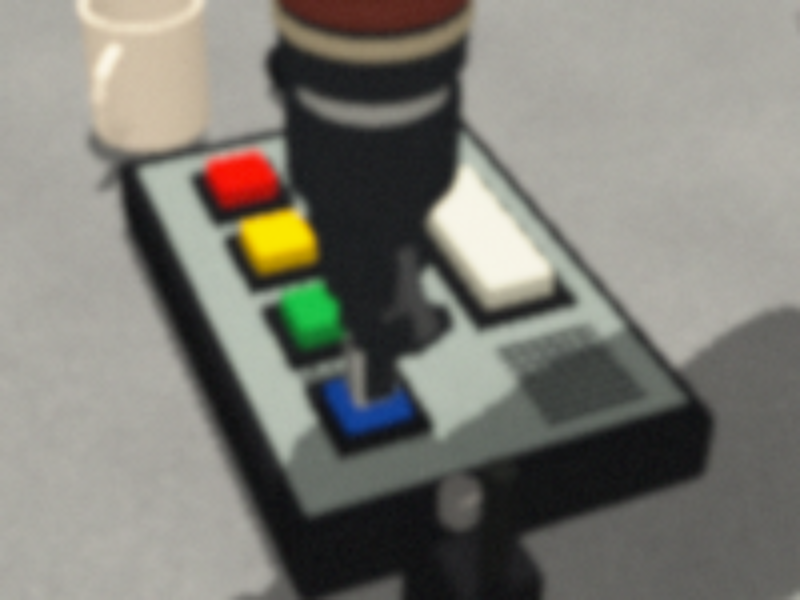

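The fingertips sit on the blue cap near crop (375,400), and the cap is clearly lower, at about 58 mm. It needs about 1–2 mm more to bottom out.

>>> {"op": "carry_out", "data": {
  "targets": [
    [[0,0,0.5,0,0,0,255],[0,0,1,0,0,0,255],[0,0,1.5,0,0,0,255],[0,0,2,0,0,0,255],[0,0,2,0,0,0,255],[0,0,2,0,0,0,255],[0,0,2,0,0,0,255]]
  ]
}}

```text
clock: 5.03
position: [0.6355, 0.1358, 0.057]
orientation: [0.305, 3.126, 0.0]
contact_force: [-3.7, -0.1, 11.3]
grip_width: -0.0001
```

>>> {"op": "carry_out", "data": {
  "targets": [
    [[0,0,-2,0,0,0,255],[0,0,-5,0,0,0,255],[0,0,-9,0,0,0,255],[0,0,-14,0,0,0,255],[0,0,-22,0,0,0,255],[0,0,-32,0,0,0,255],[0,0,-42,0,0,0,255],[0,0,-50,0,0,0,255],[0,0,-54,0,0,0,255],[0,0,-55,0,0,0,255],[0,0,-55,0,0,0,255]]
  ]
}}

```text
clock: 5.95
position: [0.6356, 0.1358, 0.1117]
orientation: [0.305, 3.126, 0.0]
contact_force: [0.0, 0.6, -0.2]
grip_width: 0.0003
```

```bash
python3 - <<'E'
from h import *
p,d=r.get_image("scene")
s=r.state();print(s["clock"],s["position"],s["contact_force"])
W=world("scene",d)
for k,m in masks(p).items():
  m=m&(d>0)&(W[...,2]>.04)&(W[...,2]<.08)&(W[...,0]>.3)&(W[...,0]<.75)&(W[...,1]>-.1)&(W[...,1]<.2);print(k,np.percentile(W[m][:,2],[50,70,90]).round(4))
E
```

```text
6.0 [0.63533644 0.13570886 0.11122892] [-0.20297326 -0.59966527 -1.11878193]
blue [0.0653 0.066  0.0669]
green [0.0651 0.0662 0.067 ]
yellow [0.065  0.0662 0.0672]
red [0.0649 0.066  0.0669]
white [0.0474 0.0481 0.066 ]
```

Blue is back up, level with the other keys. Next is the talk bar.

>>> {"op": "carry_out", "data": {
  "targets": [
    [[3,-3,0,0,0,0,255],[12,-12,0,0,0,0,255],[26,-25,0,0,0,0,255],[42,-41,0,0,0,0,255],[60,-58,0,0,0,0,255],[76,-74,0,0,0,0,255],[90,-87,0,0,0,0,255],[99,-96,0,0,0,0,255],[102,-99,2,0,0,0,255],[103,-100,8,0,0,0,255],[103,-100,16,0,0,0,255],[103,-100,24,0,0,0,255],[103,-100,30,0,0,0,255],[103,-100,34,0,0,0,255],[103,-100,36,0,0,0,255],[103,-100,36,0,0,0,255],[103,-100,36,0,0,0,255]]
  ]
}}

```text
clock: 7.42
position: [0.5152, 0.0577, 0.0752]
orientation: [-0.305, -3.127, -0.0]
contact_force: [0.1, 0.4, 0.2]
grip_width: -0.0002
```

```bash
python3 - <<'E'
from h import *
p,d=r.get_image("scene");cv2.imwrite("pics/s3.png",cv2.resize(p[140:290,220:420,::-1],(800,600)))
s=r.state();print(s["clock"],s["position"],s["contact_force"])
E
```

```text
7.4667 [0.5152843  0.05763271 0.07545654] [-0.40141746  0.27534221 -0.57926837]
```

View pics/s3.png

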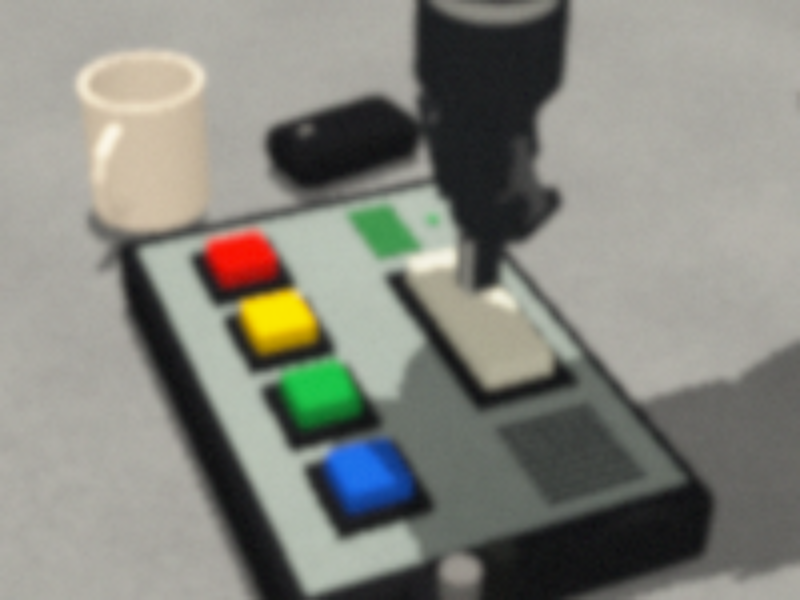

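The fingertips hang over the middle of the talk bar, near crop (478,285), and all four keys are up. Pressing now, in small steps near the bottom.

>>> {"op": "carry_out", "data": {
  "targets": [
    [[0,0,3,0,0,0,255],[0,0,6,0,0,0,255],[0,0,8,0,0,0,255],[0,0,10,0,0,0,255],[0,0,11,0,0,0,255],[0,0,12,0,0,0,255],[0,0,13,0,0,0,255],[0,0,14,0,0,0,255],[0,0,15,0,0,0,255],[0,0,16,0,0,0,255],[0,0,17,0,0,0,255],[0,0,18,0,0,0,255],[0,0,19,0,0,0,255],[0,0,19.5,0,0,0,255],[0,0,19.5,0,0,0,255],[0,0,19.5,0,0,0,255]]
  ]
}}

```text
clock: 8.8
position: [0.5151, 0.0576, 0.0569]
orientation: [0.305, 3.126, -0.0]
contact_force: [-7.0, 0.1, 19.4]
grip_width: -0.0001
```

>>> {"op": "carry_out", "data": {
  "targets": [
    [[0,0,-0.4,0,0,0,255],[0,0,-0.4,0,0,0,255],[0,0,-0.4,0,0,0,255],[0,0,-0.4,0,0,0,255],[0,0,-0.4,0,0,0,255],[0,0,-0.4,0,0,0,255],[0,0,-0.4,0,0,0,255],[0,0,-0.4,0,0,0,255],[0,0,-0.4,0,0,0,255],[0,0,-0.4,0,0,0,255],[0,0,-0.4,0,0,0,255],[0,0,-0.4,0,0,0,255],[0,0,-0.4,0,0,0,255],[0,0,-0.4,0,0,0,255],[0,0,-0.4,0,0,0,255],[0,0,-0.4,0,0,0,255],[0,0,-0.4,0,0,0,255],[0,0,-0.4,0,0,0,255],[0,0,-0.4,0,0,0,255],[0,0,-0.4,0,0,0,255]]
  ]
}}

```text
clock: 10.47
position: [0.5151, 0.0575, 0.0569]
orientation: [0.305, 3.126, -0.0]
contact_force: [-4.6, -0.4, 15.1]
grip_width: -0.0001
```

>>> {"op": "carry_out", "data": {
  "targets": [
    [[0,0,0,0,0,0,255],[0,0,0,0,0,0,255],[0,0,0,0,0,0,255],[0,0,0,0,0,0,255],[0,0,-3,0,0,0,255],[0,0,-8,0,0,0,255],[0,0,-14,0,0,0,255],[0,0,-24,0,0,0,255],[0,0,-38,0,0,0,255],[0,0,-56,0,0,0,255],[0,0,-76,0,0,0,255],[0,0,-98,0,0,0,255],[0,0,-120,0,0,0,255],[0,0,-140,0,0,0,255],[0,0,-154,0,0,0,255],[0,0,-160,0,0,0,255],[0,0,-160,0,0,0,255]]
  ]
}}

```text
clock: 11.88
position: [0.5159, 0.0576, 0.2178]
orientation: [0.305, 3.124, 0.0]
contact_force: [1.1, -0.6, -0.7]
grip_width: 0.0
```

>>> {"op": "carry_out", "data": {
  "targets": [
    [[3,0,0,0,0,0,255],[12,0,0,0,0,0,255],[26,0,0,0,0,0,255],[44,0,0,0,0,0,255],[64,0,0,0,0,0,255],[82,0,0,0,0,0,255],[98,0,0,0,0,0,255],[110,0,0,0,0,0,255],[117,0,0,0,0,0,255],[120,0,0,0,0,0,255],[120,0,0,0,0,0,255],[120,0,0,0,0,0,255]]
  ]
}}

```text
clock: 12.88
position: [0.3978, 0.0807, 0.2162]
orientation: [0.306, 3.126, 0.0]
contact_force: [0.7, 0.3, -0.2]
grip_width: -0.0001
```

```bash
python3 - <<'E'
from h import *
p,d=r.get_image("scene");cv2.imwrite("pics/s4.png",p[:,:,::-1])
s=r.state();print(s["clock"],s["position"],s["contact_force"])
z=np.load("pics/scene0.npz")
def rep(n,p,d):
  W=world(n,d);
  for k,m in masks(p).items():
    m=m&(d>0)&(W[...,2]>.055)&(W[...,2]<.08)&(W[...,0]>.3)&(W[...,0]<.75)&(W[...,1]>-.1)&(W[...,1]<.2);print(k,W[m].mean(0).round(4),np.percentile(W[m][:,2],[50,70,90]).round(4))
rep("scene",z["p"],z["d"]);rep("scene",p,d)
df=np.abs(p.astype(int)-z["p"]).sum(2)
for nm,(u0,v0,u1,v1) in dict(mug=(236,150,275,198),mouse=(285,162,328,188),radio=(316,276,358,355)).items():print(nm,df[v0:v1,u0:u1].mean(),np.abs(d-z["d"])[v0:v1,u0:u1].mean())
E
```

```text
12.9333 [0.39796207 0.08068382 0.2161805 ] [-0.37546138  0.69044614 -0.05106695]
blue [0.6405 0.1408 0.0643] [0.0656 0.0664 0.0672]
green [0.6277 0.0756 0.0639] [0.0654 0.0662 0.067 ]
yellow [0.6148 0.0114 0.064 ] [0.0655 0.0662 0.0671]
red [ 0.6026 -0.0522  0.0634] [0.0653 0.0661 0.0668]
white [0.5195 0.066  0.0653] [0.066  0.0665 0.0673]
blue [0.641  0.1407 0.0641] [0.0656 0.0664 0.0672]
green [0.6278 0.0756 0.0638] [0.0653 0.0662 0.0671]
yellow [0.6145 0.0111 0.0642] [0.0657 0.0663 0.0671]
red [ 0.6022 -0.052   0.0637] [0.0653 0.0661 0.0669]
white [0.5195 0.066  0.0653] [0.0661 0.0666 0.0672]
mug 4.072115384615385 0.007834384
mouse 5.445438282647585 0.009618663
radio 5.998191681735985 0.004635991
```

View pics/s4.png

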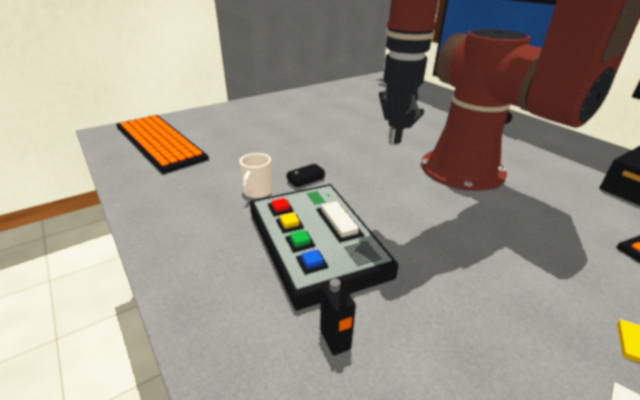

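The gripper is clear, at pixel (395,140). All the keys and the bar are back at their starting heights. The mug (256,175), mouse (306,175) and radio (337,318) haven't moved.

```bash
python3 -c "
from station import r
print(r.sign_off())"
```

```text
the job is handed in; nothing more can be done
None
```

The radio check is done and handed in at about 13 s, well inside the 48 s limit; `sign_off` reports no verdict.

- **Blue key:** I pressed it with the shut fingertips until it bottomed out (fingertips at 57 mm, about 11 N). On release it came back to its starting height of about 65 mm.
- **Talk bar:** I pressed it fully down (57 mm) and kept it there for roughly 2.3 s. That time is worked out from the move timing, because the bar's travel isn't reported. The force was about 19 N at first and eased to 15 N, which is well above the 6 N needed but far below the limits. It then came back up.
- **Last checks:** The final scene picture shows the blue key, the talk bar and the other three keys at their original heights. The mug, mouse and radio show no visible movement, and the picture and depth differences around them are small. The gripper is clear of everything, with no contact force beyond sensor noise.
- **Disagreement:** The two cameras differed by about 4–5 mm on where the keys were, so I aimed midway. The fingertips still landed well within both caps.

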